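# Latch an electronics unit into its test nest

### The job

The grey electronics unit lies in the channel of the metal test nest, a little short of the stop. Push it along the channel with the fingertips until it sits fully home against the black stop, then push the standing latch lever over past its centre so that it snaps across and its pad holds the unit down. Nothing is to be picked up or lifted; leave the other things on the bench where they are.

Things in the scene. Friction and masses are not known exactly. Their poses are not given: they have to be found in the camera images.
- nest: The test nest: dark metal plate 250 x 200 mm, 12 thick, fixed on the table (z = 0) at a varying place and yaw. Origin: under the channel's centre line, 90 before the stop face. x: level, along the channel to the stop; y: level, left, to the latch; z up. The channel is 60 wide between bright aluminium rails 14 high; rails and flared entry begin about 200 before the stop; its near end is open.
- nest_stop (a point): Centre of the near face of the nest's stop, 15 mm above the plate's top (27 above the table), axes as the nest's. The stop is a black socket block 80 wide (y), 36 high.
- unit_tail (a point): Centre of the near end face of the unit, 15 mm above the plate. The unit is a loose grey plastic box (pale lid) 100 long (x), 56 wide (y), 30 tall, 0.2 to 0.35 kg, lying flat in the channel. Its x axis runs from this face to the far end. At home this point is 100 before nest_stop; it starts 20 to 50 mm short of that.
- unit_nose (a point): Centre of the far end face of the unit (brass contacts), 15 mm above the plate; along the channel it reaches nest_stop when the unit is home. Up to 2 mm of side play.
- latch_pivot (a point): Pivot of the latch lever, between two dark steel cheeks: 35 mm before the stop face, 75 left of the channel's centre line, 56 above the table. The axis is level, along the nest's x.
- latch_tip (a point): Top end of the lever's black rubber grip (20 mm thick, 60 long, on a 12 thick steel bar), 112 from the pivot. Open: leans 35 degrees left, away from the channel, this point 148 above the table. Thrown: leans 35 degrees right, over the unit. A short steel arm with a rubber pad, fixed to the lever, points up when open and presses down on the unit when thrown.
- latch (a joint): Lever angle, rad: 0 fully open (leaning left), 0.61 dead centre (lever upright), 1.22 thrown with the pad on the unit (1.34 if no unit is under it). An over-centre spring drives it away from 0.61 both ways: 5 to 6 N sideways at the grip's end starts it from open, falling to nothing at the centre; past it the lever snaps over by itself.
- tray: low black divided parts tray, 140 x 140 x 30, fixed; origin under its centre; bystander (sizes in mm)
- tin: small round aluminium tin, 36 across, 22 tall, standing on the nest's plate right of the channel; origin under its centre; bystander, leave it alone (sizes in mm)
- spool: small metal solder spool, 44 across, 32 tall, standing on the nest's plate at its near left corner; origin under its centre; bystander, leave it alone (sizes in mm)
- pliers: yellow-handled pliers, 150 long, lying on the table to the right of the nest; origin near the middle, on the table; bystander, leave them alone (sizes in mm)
- driver: screwdriver, 170 long, lying beyond the nest; bystander, leave it alone (sizes in mm)
- lighter: small flat lighter, 24 x 80 x 12, lying beyond the nest; bystander, leave it alone (sizes in mm)
- mug: white mug, 76 across, 90 tall, on the far left; origin under its centre; bystander, leave it alone (sizes in mm)
- scalpel: thin steel craft knife, 130 long, lying beyond the nest; bystander, leave it alone (sizes in mm)
Not all that is in view belongs to the job. What is meant by the part that bears unit_tail is not turquoise, and is the larger of those in its own colour.

How it is judged:
By the outcome, as a careful person would: the job done as asked, in the order asked, and still so for the second after the job is handed in, with the robot touching nothing.
It also fails if it takes over 48 s, if anything falls off the work surface, if the arm or the gripper's body presses on something with over 40 N, if the wrist force passes 120 N, or if a joint passes its speed limit or range.

### The arm

A 6-joint arm with a two-finger parallel gripper is mounted at the origin on the work surface. World frame = base frame: x ahead of the robot, y to its left, z up, the work surface at z = 0. Lengths are in m, angles in rad, forces in N, time in s.
With the tool pointing down it reaches from about 0.375 to 0.925 m from the base axis. Payload 5.7 kg.
Tool frame: the origin (TCP) lies midway between the tips of the shut fingers; the grasp point (between the pads) lies 19 mm behind it; z points along the fingers, y is the direction in which the jaws open and shut (so a half turn about z gives the same grasp; the last joint's range is limited). The gripper opens to 85 mm and grips with 20 to 120 N. Pads are 22 mm wide; open, the fingers measure 114 mm over their backs; the gripper's body (76 mm by 85 mm) begins 54 mm behind the grasp point. The pads swing forward as they close: fully open they stand 13 mm farther back than shut.
Start: joints at [-0.115, 0.359, 1.51, -0, 1.272, -0.115], TCP at [0.6, -0, 0.231] pointing down, gripper open.
Joint ranges: [-2.97, 2.97], [-1.01, 2.36], [0.21, 2.38], [-0.96, 4.11], [0.2, 2.71], [-2.98, 2.98]. Speed limits (rad/s): [2.39, 2.39, 3.14, 3.14, 3.14, 3.14].

### API

Orientations are given as a unit quaternion [x, y, z, w].
In Python, from workcell import get_obs, capture, camera_model, sign_off gives the robot as it stands. The module is installed in compiled form; this text tells all that it offers.
- The arm moves only by the tool send_rows, never from a script. Its argument "rows" is a list of rows, each a list of 7 numbers: the turn, a rotation vector about the tool's x, y, z scaled (see below), then the shift along the tool's x, y, z scaled (see below), then the closure, from 0 (fully open) to 1 (shut). A call has 1 to 12 rows; each row shifts and turns the pose as measured when the row begins, along the tool's axes as they then stand; what a row does not reach is not made up. The controller multiplies each number of a shift by 50 mm and each number of a turn by 0.15 rad. A row lasts 1/8 s, in which the tool goes at most 62.5 mm and 10.7 degrees, less where a joint would pass 70% of its speed; a pose out of reach is approached as far as the arm can. A call with a number of a shift or a turn outside -1 to 1 is refused whole. A call with a gripper value outside its range is refused whole. The fingers move at their own pace and stop on an object; "squeeze" is the grip in N (left out, the last holds). Time passes only in rows, so rows that do not move let the fingers close. It gives the time, the measured TCP pose, the force and the opening at its end, in the units of the state.
- get_obs(): the state, without advancing time (a new reading comes with each control period).
- capture(name): name is "scene" or "side" or "wrist"; returns (picture, depth): 420x560x3 uint8, red, green, blue; 420x560 float32, m along the optical axis (not along the pixel's ray), 0 where there is no reading.
- camera_model(name): a dict with "vfov" (degrees; the focal length in pixels is half the picture's height over the tangent of half this angle, whatever the lens; pixels are square), "cx", "cy" (the principal point, pixels), "cam_to_world" (4x4, takes a point from camera to world coordinates); the wrist camera has in their place "hand_eye" (4x4, takes a point from camera to tool coordinates, whose origin is the TCP and whose axes are the flange's). Camera axes: x right, y down, z forward; pixel columns grow to the right and rows downward; lengths in m; the calibration is good to about 2 mm. A picture is of the moment at which its call begins: read the wrist's pose just before it. camera_model takes no time and is no camera call.
- sign_off(): hands the job in, once; it reports no verdict.
The state is a dict: "t": time; "qpos": joint angles; "qd": joint speeds; "tau": joint torques, N m; "tool_pos": TCP position; "tcp_rot": TCP orientation; "wrist_force": force on the tool from outside, world axes, zero at the start; "moment": the same for the moment, N m; "grip_width": opening from 0.0 (shut) to 1.0 (fully open).
Only numpy, scipy, OpenCV 4.12 (cv2) and the standard library are available. Lean on these libraries where they do the work, as an engineer would, in place of code of your own. Each camera call takes 0.05 s, during which the arm holds its last target. There are 200 camera calls.

## Working session

There is one attempt and no reset: what is moved stays moved. The work goes in short steps, Python scripts to look and compute and a tool call to move; the robot and the scene stay as the last step left them, time stands still between calls to the robot, and variables do not carry over. Pictures are saved under pics/ and viewed, about 8 in all and at most 12, crops included, and the job is handed in when it is done.

Besides the shell and the picture viewer there is one more tool, called after ">>>" by a JSON object that holds its "api" and its "payload", one argument or row to a line. send_rows: Moves the arm, as the interface text tells. Its arguments: {"type":"object","properties":{"rows":{"type":"array"},"squeeze":{"type":"number"}},"required":["rows"]}

```bash
mkdir -p pics
cat > h.py <<'E'
import numpy as np, cv2
from workcell import get_obs, capture, camera_model, sign_off
from scipy.spatial.transform import Rotation as R
def cam(name,o=None):
    m=camera_model(name); f=210/np.tan(np.radians(m["vfov"])/2)
    if name=="wrist":
        o=o or get_obs(); T=np.eye(4); T[:3,:3]=R.from_quat(o["tcp_rot"]).as_matrix(); T[:3,3]=o["tool_pos"]
        M=T@np.array(m["hand_eye"])
    else: M=np.array(m["cam_to_world"])
    return f,m["cx"],m["cy"],M
def onplane(c,u,v,z):
    f,cx,cy,M=c; d=M[:3,:3]@np.array([(u-cx)/f,(v-cy)/f,1]); p=M[:3,3]; return p+d*(z-p[2])/d[2]
def cloud(c,D):
    f,cx,cy,M=c; v,u=np.mgrid[:420,:560]; P=np.stack([(u-cx)/f*D,(v-cy)/f*D,D],-1); return P@M[:3,:3].T+M[:3,3]
E
python3 - <<'E'
from h import *
o=get_obs(); print(o)
for n in("scene","side","wrist"):
    c=cam(n,o); I,D=capture(n); np.savez(f"{n}.npz",I=I,D=D,M=c[3],k=c[:3]); print(n,camera_model(n),c[3].round(3).tolist(),(D>0).mean())
    cv2.imwrite(f"pics/{n}0.png",I[:,:,::-1])
E
```

```text
{'t': 0.0, 'qpos': array([-1.15064477e-01,  3.59491796e-01,  1.51146444e+00,  3.69958958e-05,
        1.27253432e+00, -1.15084257e-01]), 'qd': array([-0.00020404,  0.0009042 ,  0.00176229,  0.00013712, -0.00045112,
       -0.0012451 ]), 'tau': array([ 1.96551155e-03, -5.27614331e+01, -2.78626120e+01, -6.37880498e-05,
        1.32890840e-02, -2.81424428e-05]), 'tool_pos': array([5.99291034e-01, 1.08853011e-04, 2.30449301e-01]), 'tcp_rot': array([ 7.07103325e-01,  7.07109601e-01, -5.75673101e-04, -7.54596503e-04]), 'wrist_force': array([-0.58723766, -0.32840406,  0.36042748]), 'moment': array([ 0.00163613, -0.04393895,  0.05455653]), 'grip_width': 0.9990723946442198}
scene {'vfov': 46.934625181953436, 'cx': 270.6124101013401, 'cy': 211.68359292415957, 'cam_to_world': array([[-0.73035086,  0.5107785 , -0.45353384,  1.05586516],
       [ 0.68293591,  0.55928513, -0.4698922 ,  0.61487212],
       [ 0.0136439 , -0.65292072, -0.75730336,  1.01269973],
       [ 0.        ,  0.        ,  0.        ,  1.        ]])} [[-0.73, 0.511, -0.454, 1.056], [0.683, 0.559, -0.47, 0.615], [0.014, -0.653, 
[... 413 characters left out ...]
0.273, 0.352, 0.143], [-0.445, -0.58, 0.682, -0.622], [0.018, -0.767, -0.641, 0.756], [0.0, 0.0, 0.0, 1.0]] 0.9961522108843538
wrist {'vfov': 59.328878517495525, 'cx': 278.5189376821951, 'cy': 204.40886093084418, 'hand_eye': array([[-1.67490269e-04, -9.55825448e-01, -2.93934830e-01,
         7.49412115e-02],
       [ 9.99999780e-01,  2.85368130e-05, -6.62617778e-04,
        -5.36188696e-04],
       [ 6.41734898e-04, -2.93934877e-01,  9.55825233e-01,
        -1.43093942e-01],
       [ 0.00000000e+00,  0.00000000e+00,  0.00000000e+00,
         1.00000000e+00]])} [[1.0, 0.001, -0.002, 0.599], [-0.0, -0.956, -0.294, 0.075], [-0.003, 0.294, -0.956, 0.374], [0.0, 0.0, 0.0, 1.0]] 0.9961181972789116
```

View pics/scene0.png

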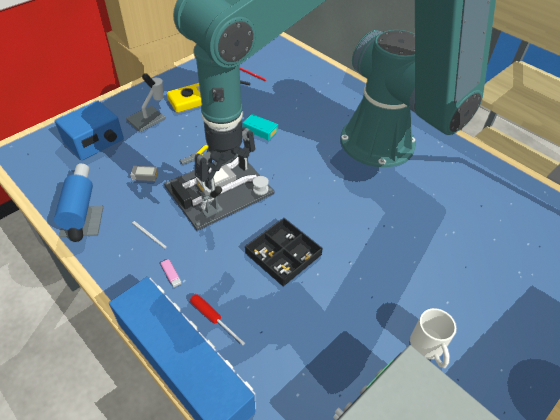

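View pics/side0.png

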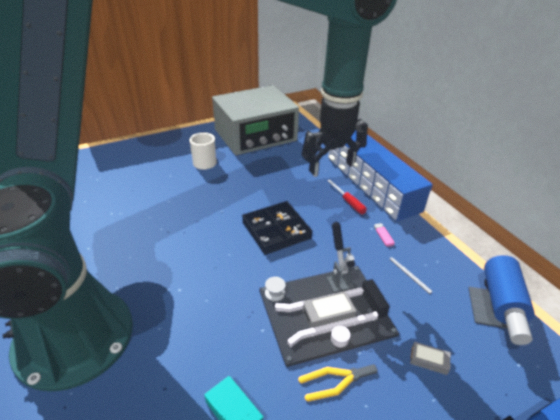

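Run:
```python
from h import *
z=np.load("side.npz"); I,D,M,k=z["I"],z["D"],z["M"],z["k"]; c=(*k,M); P=cloud(c,D)
for u,v in [(330,306),(375,298),(295,345),(275,287),(341,336),(337,230),(343,255),(432,357),(200,250)]: print((u,v),P[v,u].round(3),I[v,u])
x0,x1,y0,y1=250,410,210,370
cv2.imwrite("pics/sc.png",cv2.resize(I[y0:y1,x0:x1,::-1],None,fx=3.7,fy=3.7,interpolation=cv2.INTER_CUBIC))
roi=np.zeros(D.shape,bool); roi[265:360,255:400]=1
def rect(m):
    n,l,s,_=cv2.connectedComponentsWithStats(m.astype(np.uint8)); j=1+s[1:,4].argmax(); q=P[l==j]; r=cv2.minAreaRect((q[:,:2]*1000).astype(np.float32)); return s[j].tolist(),np.round(r[0],1),np.round(r[1],1),round(r[2],1),np.median(q[:,2]).round(4)
Z=P[...,2]
print("lid",rect(roi&(abs(Z-.042)<.005)&(I.min(2)>110)))
print("stop",rect(roi&(abs(Z-.048)<.004)&(I.max(2)<70)))
print("plate",rect(roi&(Z>.006)&(Z<.06)))
```

```text
(330, 306) [ 0.499 -0.191  0.045] [254 254 254]
(375, 298) [ 0.595 -0.218  0.05 ] [56 59 66]
(295, 345) [ 0.399 -0.224  0.014] [69 72 80]
(275, 287) [ 0.417 -0.096  0.046] [235 238 241]
(341, 336) [ 0.484 -0.258  0.036] [253 252 254]
(337, 230) [ 0.578 -0.077  0.137] [40 44 57]
(343, 255) [ 0.637 -0.043 -0.001] [108 126 161]
(432, 357) [ 0.625 -0.369  0.024] [214 216 205]
(200, 250) [0.315 0.127 0.002] [108 150 212]
lid ([303, 291, 53, 33, 1081], array([ 498.7, -187.9]), array([ 59.1, 101.2]), 80.0, np.float64(0.0433))
stop ([363, 281, 25, 29, 289], array([ 602.1, -209.2]), array([76.1, 22. ]), 81.0, np.float64(0.0489))
plate ([259, 266, 140, 94, 9010], array([ 501.6, -174. ]), array([202.6, 250.5]), 80.6, np.float64(0.0148))
```

View pics/sc.png

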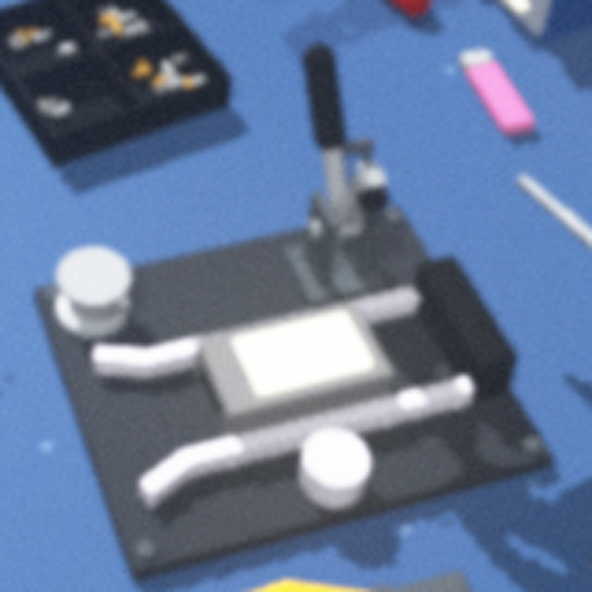

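View pics/wrist0.png

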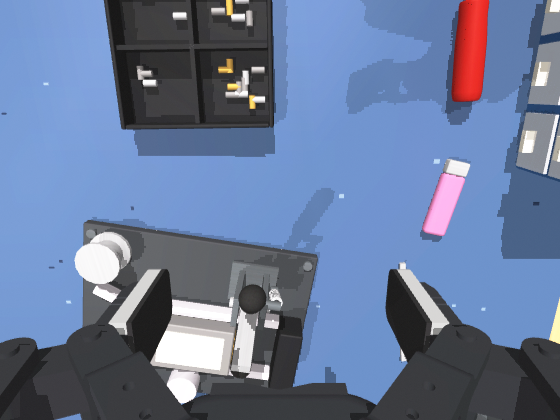

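Candidates in the side view for the unit are:
- The grey box with the pale lid in the channel at (330,306), measured 101x59 mm with its top at 43 mm.
- The small loose grey box at (432,357).
- The turquoise box at (235,397).

I choose the first: it is the larger grey one and lies in the nest, which the crop confirms. The nest yaw is about -9.7°, the gap to the stop is about 44 mm, and the lever leans left at about (337,230).

The first move shuts the fingers, aligns the yaw and goes above the spot behind the tail.

>>> {"api": "send_rows", "payload": {
  "rows": [
    [0,0,0.56,0,0,0,1],
    [0,0,0.56,0,0,0,1],
    [0,0,0,-0.8,-0.6,0,1],
    [0,0,0,-0.8,-0.6,0,1],
    [0,0,0,-0.8,-0.6,0,1],
    [0,0,0,-0.8,-0.6,0,1],
    [0,0,0,-0.8,-0.6,0,1],
    [0,0,0,0,0,0,1]
  ],
  "squeeze": 40
}}

```text
t: 1.15
tool_pos: [0.4116, -0.175, 0.2287]
tcp_rot: [0.765, 0.644, -0.001, -0.001]
wrist_force: [0.6, -1.2, 0.1]
grip_width: 0.002
```

```bash
cat >> h.py <<'E'
th=np.radians(-9.7); d=np.array([np.cos(th),np.sin(th)]); n=np.array([-np.sin(th),np.cos(th)])
def st():
    o=get_obs(); p=o["tool_pos"]; print("t",round(o["t"],2),"pos",p.round(4),"along",(p[:2]@d*1000).round(1),"lat",(p[:2]@n*1000).round(1),"F",np.round(o["wrist_force"],1),"Fal",(o["wrist_force"][:2]@d).round(1),"Flat",(o["wrist_force"][:2]@n).round(1),"grip",round(o["grip_width"],2)); 
    Rm=R.from_quat(o["tcp_rot"]).as_matrix(); print("toolx.d",Rm[:2,0]@d,"tooly.n",Rm[:2,1]@n,"z",Rm[:,2].round(3)); return o
E
python3 - <<'E'
from h import *
o=st(); c=cam("wrist",o); I,D=capture("wrist"); P=cloud(c,D); cv2.imwrite("pics/w1.png",I[:,:,::-1])
Q=np.stack([P[...,:2]@d,P[...,:2]@n,P[...,2]],-1)*1000; np.save("Q.npy",Q)
a,l,z=Q[...,0],Q[...,1],Q[...,2]
m=(a>400)&(a<700)&(l>-230)&(l<60)
# profile along channel centre & across
for A in range(440,680,4):
    s=m&(abs(a-A)<2)&(abs(l+102)<15); print(A,round(float(np.median(z[s])),1) if s.sum()>5 else None,end="; ")
print()
for L in range(-145,-60,3):
    s=m&(abs(a-520)<20)&(abs(l-L)<1.5); print(L,round(float(np.median(z[s])),1) if s.sum()>5 else None,end="; ")
E
```

```text
t 1.15 pos [ 0.4116 -0.175   0.2287] along 435.2 lat -103.1 F [ 0.6 -1.2  0.1] Fal 0.8 Flat -1.1 grip 0.0
toolx.d 0.002225917085021592 tooly.n -0.0022279946914073234 z [-0.004  0.    -1.   ]
440 282.9; 444 274.2; 448 276.3; 452 273.9; 456 284.0; 460 285.9; 464 287.2; 468 293.9; 472 300.7; 476 305.2; 480 304.4; 484 306.0; 488 308.5; 492 308.9; 496 43.3; 500 43.2; 504 43.2; 508 43.3; 512 43.3; 516 43.3; 520 43.3; 524 43.2; 528 43.1; 532 43.1; 536 43.3; 540 43.1; 544 43.3; 548 43.2; 552 43.1; 556 43.2; 560 43.3; 564 42.6; 568 42.5; 572 42.2; 576 None; 580 None; 584 12.8; 588 12.5; 592 12.4; 596 12.6; 600 12.5; 604 12.4; 608 12.6; 612 12.4; 616 13.6; 620 35.6; 624 48.4; 628 48.5; 632 48.5; 636 48.5; 640 48.5; 644 47.7; 648 None; 652 None; 656 None; 660 None; 664 None; 668 None; 672 1.7; 676 1.3; 
-145 None; -142 26.2; -139 26.6; -136 26.7; -133 26.4; -130 41.4; -127 42.5; -124 42.5; -121 43.0; -118 43.2; -115 43.3; -112 43.2; -109 43.4; -106 43.1; -103 43.1; -100 43.2; -97 43.2; -94 43.1; -91 43.2; -88 43.4; -85 43.2; -82 42.9; -79 42.6; -76 42.3; -73 27.7; -70 26.5; -67 26.6; -64 25.9; -61 12.6;
```

View pics/w1.png

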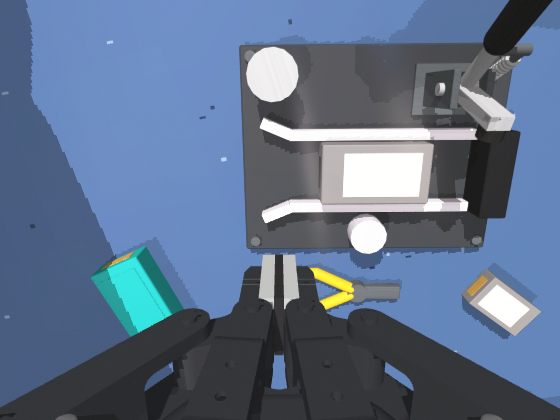

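The wrist view shows the nest square to the tool, with the unit at (376,172), the stop at (492,173) and the channel clear at the near end (300,170). The depth profile puts the tail at about 475, the nose at 575 and the stop face at about 619 mm along the channel, with the channel centre at lateral -103. The heights of 43, 26.5, 12.5 and 48.5 mm agree with the given sizes. Next I descend behind the tail.

>>> {"api": "send_rows", "payload": {
  "rows": [
    [0,0,0,0,-0.1,1,1],
    [0,0,0,0,0,1,1],
    [0,0,0,0,0,1,1],
    [0,0,0,0,0,0.8,1],
    [0,0,0,0,0,0.2,1],
    [0,0,0,0,0,0,1]
  ]
}}

```text
t: 1.95
tool_pos: [0.4178, -0.1722, 0.0256]
tcp_rot: [0.764, 0.646, 0.002, 0.004]
wrist_force: [0.5, -0.6, 0.6]
grip_width: -0.003
```

```bash
python3 -c "
from h import *
st()"
```

```text
t 1.95 pos [ 0.4178 -0.1722  0.0256] along 440.9 lat -99.3 F [ 0.5 -0.6  0.6] Fal 0.6 Flat -0.5 grip -0.0
toolx.d -0.0026244498635137983 tooly.n 0.002636916219084329 z [ 0.008 -0.003 -1.   ]
```

>>> {"api": "send_rows", "payload": {
  "rows": [
    [0,0,0,-0.06,0.2,0,1],
    [0,0,0,0,0.2,0,1],
    [0,0,0,0,0.2,0,1],
    [0,0,0,0,0.2,0,1],
    [0,0,0,0,0.2,0,1]
  ]
}}

```text
t: 2.58
tool_pos: [0.4725, -0.1853, 0.0302]
tcp_rot: [0.763, 0.646, 0.003, 0.007]
wrist_force: [-1.6, -0.2, -1.1]
grip_width: -0.001
```

```bash
python3 -c "
from h import *
st()"
```

```text
t 2.58 pos [ 0.4725 -0.1853  0.0302] along 496.9 lat -103.0 F [-1.6 -0.2 -1.1] Fal -1.6 Flat -0.5 grip -0.0
toolx.d -0.0027831966912314457 tooly.n 0.00283818061939146 z [ 0.013 -0.006 -1.   ]
```

>>> {"api": "send_rows", "payload": {
  "rows": [
    [0,0,0,0,0.1,0.06,1],
    [0,0,0,0,0.06,0.03,1]
  ]
}}

```text
t: 2.82
tool_pos: [0.4811, -0.1866, 0.0257]
tcp_rot: [0.763, 0.646, 0.003, 0.006]
wrist_force: [-2.1, -0.2, 0.8]
grip_width: -0.002
```

```bash
python3 -c "
from h import *
st()"
```

```text
t 2.83 pos [ 0.4811 -0.1866  0.0257] along 505.6 lat -102.9 F [-2.1 -0.2  0.8] Fal -2.0 Flat -0.6 grip -0.0
toolx.d -0.0032105363670637686 tooly.n 0.0032621511747111666 z [ 0.013 -0.006 -1.   ]
```

>>> {"api": "send_rows", "payload": {
  "rows": [
    [0,0,0,0,0.06,0,1],
    [0,0,0,0,0.06,0,1]
  ]
}}

```text
t: 3.08
tool_pos: [0.4813, -0.1858, 0.0246]
tcp_rot: [0.763, 0.646, -0.0, 0.002]
wrist_force: [-8.0, -0.8, 5.1]
grip_width: -0.004
```

```bash
python3 -c "
from h import *
st()"
```

```text
t 3.08 pos [ 0.4813 -0.1858  0.0246] along 505.7 lat -102.1 F [-8.  -0.8  5.1] Fal -7.8 Flat -2.2 grip -0.0
toolx.d -0.004467198188902043 tooly.n 0.004471786316175845 z [ 0.002 -0.002 -1.   ]
```

Stalled at the expected home position. I press once more and then back off.

>>> {"api": "send_rows", "payload": {
  "rows": [
    [0,0,0,0,0.15,0,1],
    [0,0,0,0,0.15,0,1]
  ]
}}

```text
t: 3.32
tool_pos: [0.4813, -0.1837, 0.0226]
tcp_rot: [0.762, 0.647, -0.008, -0.011]
wrist_force: [-17.7, -0.9, 13.3]
grip_width: -0.002
```

```bash
python3 -c "
from h import *
st()"
```

```text
t 3.33 pos [ 0.4813 -0.1837  0.0226] along 505.4 lat -100.0 F [-17.7  -0.9  13.3] Fal -17.3 Flat -3.8 grip -0.0
toolx.d -0.007123163512099065 tooly.n 0.007178706106425316 z [-0.025  0.006 -1.   ]
```

>>> {"api": "send_rows", "payload": {
  "rows": [
    [0,0,0,0,-0.3,0,1],
    [0,0,0,0,-0.8,0,1],
    [0,0,0,0,0,-1,1],
    [0,0,0,0,0,-1,1],
    [0,0,0,0,0,-1,1],
    [0,0,0,0,0,-1,1],
    [0,0,0,0,0,0,1]
  ]
}}

```text
t: 4.2
tool_pos: [0.4306, -0.1762, 0.2287]
tcp_rot: [0.763, 0.647, -0.007, -0.01]
wrist_force: [0.6, 0.5, -0.6]
grip_width: 0.001
```

Run:
```python
from h import *
o=st(); c=cam("wrist",o); I,D=capture("wrist"); P=cloud(c,D); cv2.imwrite("pics/w2.png",I[:,:,::-1])
Q=np.stack([P[...,:2]@d,P[...,:2]@n,P[...,2]],-1)*1000
a,l,z=Q[...,0],Q[...,1],Q[...,2]
for A in range(508,650,2):
    s=(abs(a-A)<1)&(abs(l+102)<15)&(z<200); print(A,round(float(np.median(z[s])),1) if s.sum()>5 else None,end="; ")
s=(z>100)&(z<190)&(I.max(2)<90)&(a>540)&(a<640)&(l>-60); 
print("\ngrip",s.sum(),Q[s].min(0) if s.any() else 0,Q[s].max(0) if s.any() else 0)
c=cam("side"); I,D=capture("side"); P=cloud(c,D); Q=np.stack([P[...,:2]@d,P[...,:2]@n,P[...,2]],-1)*1000
s=(Q[...,2]>100)&(Q[...,2]<165)&(Q[...,0]>540)&(Q[...,0]<640)&(Q[...,1]>-60)&(Q[...,1]<100);q=Q[s];print("side grip",len(q),np.percentile(q,[2,50,98],axis=0))
t=q[q[:,2]>q[:,2].max()-12]; print(t.mean(0),q[:,2].max())
```

```text
t 4.2 pos [ 0.4306 -0.1762  0.2287] along 454.1 lat -101.2 F [ 0.6  0.5 -0.6] Fal 0.5 Flat 0.6 grip 0.0
toolx.d -0.005348057250743107 tooly.n 0.00541494709998421 z [-0.024  0.007 -1.   ]
508 12.5; 510 12.6; 512 12.3; 514 12.5; 516 12.7; 518 31.5; 520 42.4; 522 42.6; 524 42.5; 526 42.4; 528 42.7; 530 42.4; 532 42.7; 534 42.5; 536 42.6; 538 42.7; 540 43.1; 542 43.0; 544 43.1; 546 43.0; 548 43.3; 550 43.2; 552 43.2; 554 43.2; 556 43.2; 558 43.3; 560 43.2; 562 43.2; 564 43.2; 566 43.1; 568 43.1; 570 43.2; 572 43.3; 574 43.2; 576 43.3; 578 43.3; 580 43.3; 582 43.0; 584 43.1; 586 43.3; 588 43.1; 590 43.3; 592 43.2; 594 43.1; 596 43.2; 598 43.0; 600 43.2; 602 43.3; 604 43.2; 606 43.2; 608 42.8; 610 42.5; 612 42.5; 614 42.5; 616 42.4; 618 44.7; 620 48.3; 622 48.5; 624 48.5; 626 48.5; 628 48.5; 630 48.5; 632 48.5; 634 48.6; 636 48.5; 638 48.5; 640 48.3; 642 47.9; 644 None; 646 None; 648 None; 
grip 2380 [571.82947687 -59.98187609 100.12122796] [590.52887805  26.2332873  144.47025886]
side grip 329 [[573.11517176 -58.88512977 102.30574843]
 [580.25092242   7.33244939 120.17776356]
 [591.06566482  32.85716441 149.50621011]]
[581.43270108  26.53558943 146.14876983] 152.43184078095894
```

View pics/w2.png

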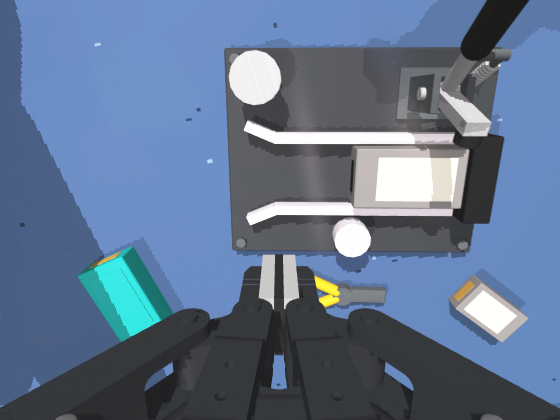

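The unit is home: the tail is at 518 and the stop at 618, with no gap at the nose in the picture (463,178). The lever's grip stands at along 581, tip lateral about +36, as predicted. Next I go to the lever's left side.

>>> {"api": "send_rows", "payload": {
  "rows": [
    [-0.17,0,0,0,0,-0.3,1],
    [0,0,0,0.75,0.5,0,1],
    [0,0,0,0.75,0.5,0,1],
    [0,0,0,0.75,0.5,0,1],
    [0,0,0,0.75,0.5,0,1],
    [0,0,0,0.75,0.5,0,1],
    [0,0,0,0,0,0,1]
  ]
}}

```text
t: 5.18
tool_pos: [0.5824, -0.005, 0.2348]
tcp_rot: [0.764, 0.645, -0.001, -0.009]
wrist_force: [-0.9, 0.3, 0.3]
grip_width: 0.001
```

```bash
python3 -c "
from h import *
st()"
```

```text
t 5.17 pos [ 0.5824 -0.005   0.2348] along 574.9 lat 93.2 F [-0.9  0.3  0.3] Fal -0.9 Flat 0.1 grip 0.0
toolx.d -0.0017027181565099892 tooly.n 0.001839863296629403 z [-0.013  0.011 -1.   ]
```

>>> {"api": "send_rows", "payload": {
  "rows": [
    [0,0,0,0,0.14,0.7,1],
    [0,0,0,0,0,0.7,1],
    [0,0,0,0,0,0.6,1],
    [0,0,0,-0.3,0,0,1]
  ]
}}

```text
t: 5.68
tool_pos: [0.5815, -0.0216, 0.1306]
tcp_rot: [0.763, 0.646, -0.003, -0.01]
wrist_force: [-0.7, -0.6, 0.2]
grip_width: 0.0
```

```bash
python3 -c "
from h import *
st()"
```

```text
t 5.67 pos [ 0.5815 -0.0216  0.1306] along 576.9 lat 76.7 F [-0.7 -0.6  0.2] Fal -0.6 Flat -0.8 grip 0.0
toolx.d -0.003386543776910336 tooly.n 0.003551753931770764 z [-0.018  0.012 -1.   ]
```

>>> {"api": "send_rows", "payload": {
  "rows": [
    [0,0,0,-0.25,0.1,0,1],
    [0,0,0,-0.25,0,0,1],
    [0,0,0,-0.25,0,0,1],
    [0,0,0,-0.2,0,0,1]
  ]
}}

```text
t: 6.18
tool_pos: [0.5815, -0.0713, 0.1364]
tcp_rot: [0.765, 0.644, 0.003, -0.01]
wrist_force: [0.1, 5.8, 3.4]
grip_width: 0.003
```

```bash
python3 -c "
from h import *
st()"
```

```text
t 6.17 pos [ 0.5815 -0.0713  0.1364] along 585.2 lat 27.7 F [0.1 5.8 3.4] Fal -0.9 Flat 5.7 grip 0.0
toolx.d 0.0014444000294320171 tooly.n -0.001255838596993553 z [-0.009  0.018 -1.   ]
```

Contact at about 6 N as expected, and the lever is moving. I continue past centre.

>>> {"api": "send_rows", "payload": {
  "rows": [
    [0,0,0,-0.25,-0.04,0,1],
    [0,0,0,-0.25,0,0,1],
    [0,0,0,-0.25,0,0,1],
    [0,0,0,-0.25,0,0,1]
  ]
}}

```text
t: 6.68
tool_pos: [0.5726, -0.1249, 0.1396]
tcp_rot: [0.765, 0.644, 0.005, -0.007]
wrist_force: [0.1, -0.0, -1.2]
grip_width: 0.001
```

Run:
```python
from h import *
st(); I,D=capture("side"); P=cloud(cam("side"),D); Q=np.stack([P[...,:2]@d,P[...,:2]@n,P[...,2]],-1)*1000
cv2.imwrite("pics/s3.png",cv2.resize(I[150:370,230:430,::-1],None,fx=2.7,fy=2.7,interpolation=cv2.INTER_CUBIC))
```

```text
t 6.67 pos [ 0.5726 -0.1249  0.1396] along 585.5 lat -26.7 F [ 0.1 -0.  -1.2] Fal 0.1 Flat -0.0 grip 0.0
toolx.d 0.0026608224424173967 tooly.n -0.0025884857629971153 z [-0.002  0.017 -1.   ]
```

View pics/s3.png

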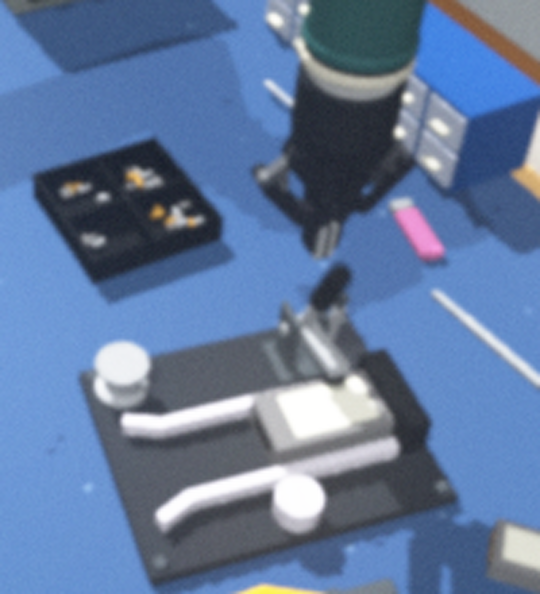

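The side crop shows the lever leaning over the unit with the arm and pad on its lid near (345,395). The unit is against the stop and the finger is free of force. I retreat left and up.

>>> {"api": "send_rows", "payload": {
  "rows": [
    [0,0,0,0.5,0,-0.2,1],
    [0,0,0,0.5,0,-1,1],
    [0,0,0,0,0,-1,1],
    [0,0,0,0.6,-0.6,-0.4,1],
    [0,0,0,0.6,-0.6,0,1],
    [0,0,0,0,0,0,1],
    [0,0,0,0,0,0,1]
  ]
}}

```text
t: 7.6
tool_pos: [0.5321, -0.0107, 0.274]
tcp_rot: [0.767, 0.642, 0.003, -0.007]
wrist_force: [0.1, -0.8, -0.3]
grip_width: 0.001
```

Run:
```python
from h import *
st(); I,D=capture("side"); P=cloud(cam("side"),D); Q=np.stack([P[...,:2]@d,P[...,:2]@n,P[...,2]],-1)*1000
cv2.imwrite("pics/s4.png",cv2.resize(I[150:370,230:430,::-1],None,fx=2.7,fy=2.7,interpolation=cv2.INTER_CUBIC))
a,l,z=Q[...,0],Q[...,1],Q[...,2]
s=(a>550)&(a<615)&(l>-140)&(l<60)&(z>110)&(z<165)&(I.max(2)<110); q=Q[s]; t=q[q[:,2]>q[:,2].max()-12]; print("grip",len(q),t.mean(0),"angle left of vertical",np.degrees(np.arctan2(t[:,1].mean()+27.7,t[:,2].mean()-56)))
for A in range(508,640,2):
    s=(abs(a-A)<1.5)&(abs(l+115)<10); print(A,round(float(np.median(z[s])),1) if s.sum()>2 else None,end="; ")
```

```text
t 7.6 pos [ 0.5321 -0.0107  0.274 ] along 526.3 lat 79.1 F [ 0.1 -0.8 -0.3] Fal 0.3 Flat -0.7 grip 0.0
toolx.d 0.006981664696634438 tooly.n -0.006891936405069488 z [-0.004  0.015 -1.   ]
grip 124 [580.72664893 -88.84406869 145.95495705] angle left of vertical -34.20468052796199
508 13.2; 510 12.6; 512 12.9; 514 13.2; 516 13.7; 518 28.4; 520 32.1; 522 43.1; 524 43.6; 526 43.6; 528 42.7; 530 43.8; 532 43.4; 534 43.7; 536 43.9; 538 43.5; 540 43.2; 542 43.2; 544 44.1; 546 43.8; 548 43.8; 550 43.7; 552 43.6; 554 43.8; 556 43.0; 558 43.0; 560 42.7; 562 42.8; 564 43.7; 566 44.3; 568 43.9; 570 43.9; 572 44.0; 574 43.7; 576 43.8; 578 43.9; 580 43.9; 582 43.1; 584 43.1; 586 43.9; 588 43.2; 590 43.5; 592 43.9; 594 42.9; 596 43.4; 598 43.7; 600 43.9; 602 44.1; 604 44.8; 606 44.2; 608 43.3; 610 43.0; 612 42.9; 614 42.6; 616 42.5; 618 44.4; 620 47.2; 622 49.5; 624 49.5; 626 50.0; 628 49.8; 630 48.6; 632 47.7; 634 48.8; 636 49.5; 638 49.5;
```

View pics/s4.png

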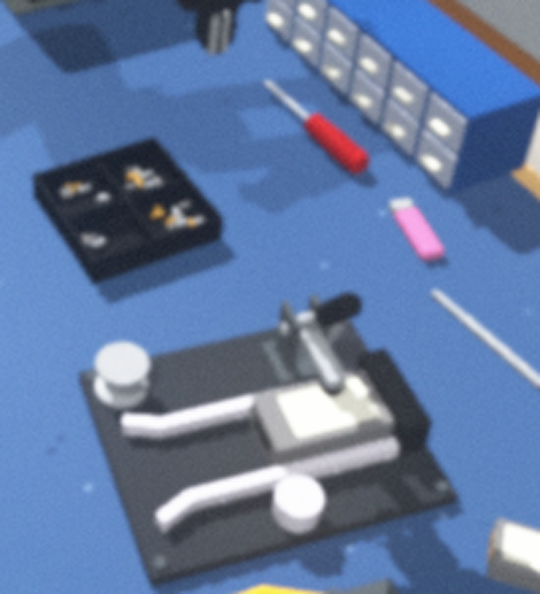

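The lever now lies over at 34° right with its pad on the lid at (340,380). The unit still spans 518 to 618 against the stop, and the robot is clear.

```bash
python3 -c "
from h import *
print(sign_off())"
```

```text
the job is handed in; nothing more can be done
None
```

The job is done and handed in: the unit is home against the stop and the latch is thrown over it. The robot's clock stood at about 7.6 s.

- **Unit:** I pushed it about 44 mm along the channel with the shut fingertips. It stalled against the stop, and I pressed on to 17 N along the channel to seat it. The last depth profile has its tail at about 518 mm and its far end at the stop face at about 618 mm, with no visible gap.
- **Latch:** I pushed the lever over from its left at about 6 N. It snapped across and now leans about 34° right, against the nominal 35°. In the last picture its pad rests on the lid.
- **Surroundings:** the gripper hangs clear with no contact force. In the last side picture the spool, tin, tray, lighter and driver look undisturbed, judged by eye. The mug was not in that view, and the pliers and scalpel only in part.

No check failed. The side camera read heights 1 to 2 mm high, within the calibration error. The arm drifted a few mm between rows, and I corrected that as I went.

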